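# Set a pasta roller's pull-out thickness knob and start it with the paddle under its lip

## Robot

A 6-joint arm with a two-finger parallel gripper is mounted at the origin on a cart in front of the work surface, level with it; the furniture and walls round the work are solid. World frame = base frame: x ahead of the robot, y to its left, z up, the work surface at z = 0. Lengths are in mm, angles in rad, forces in N, time in s.
With the tool pointing down it reaches from about 300 to 950 mm from the base axis. Payload 3.1 kg.
Tool frame: the origin (TCP) lies at the very end of the fingers, on their centre line; the grasp point (between the pads) lies 19 mm behind it; z points along the fingers, y is the line along which they close (so a half turn about z gives the same grasp; the last joint's range is limited). The gripper opens to 85 mm and grips with 20 to 120 N. Pads are 22 mm wide; open, the fingers measure 114 mm over their backs; the gripper's body (76 mm by 85 mm) begins 54 mm behind the grasp point. The pads swing forward as they close: fully open they stand 13 mm farther back than shut.
Start: joints at [-1.39, 0.308, 1.634, -0, 1.2, -0.07], TCP at [155.084, -605.459, 231.272] pointing down, gripper open.
Joint ranges: [-3.06, 3.06], [-0.79, 1.96], [0.05, 2.63], [-1.19, 4.34], [0.05, 2.64], [-2.94, 2.94]. Speed limits (rad/s): [2.79, 2.79, 3.14, 3.14, 3.14, 3.14].

## Interface

Orientations are given as [roll, pitch, yaw] about the fixed x, y, z axes, in that order (R = Rz(yaw) Ry(pitch) Rx(roll)).
In Python, from station import sensors, cams, bot gives the robot as it stands.
- The arm moves only by the tool arm_command, never from a script. Its argument "moves" is a list of rows, each a list of 5 numbers: the opening, from 0 (shut) to 1 (fully open), then the shift along the tool's x, y, z in m, then the turn about the tool's z in degrees. In form: [[jaw, x, y, z, twist], ...]. A call has 1 to 12 rows; each row shifts and turns the commanded pose from where the row before left it, along the tool's axes as they then stand; what a row does not reach is not made up. A row lasts 1/12 s, in which the tool goes at most 41.7 mm and 7.16 degrees, less where a joint would pass 70% of its speed; a pose out of reach is approached as far as the arm can. A call is refused whole if a number of a shift passes 0.0417 or a number of a turn 7.16, either way. A call with a gripper value outside its range is refused whole. The fingers move at their own pace and stop on an object; "squeeze" is the grip in N (left out, the last holds). Time passes only in rows, so rows that do not move let the fingers close. It gives the time, the measured TCP pose, the force, the opening and the grip force at its end, in the units of the state.
- sensors.observe(): the state, without advancing time (a new reading comes with each control period).
- cams.camera(name): name is "scene" or "top" or "wrist"; returns (picture, depth): 420x560x3 uint8, blue, green, red; 420x560 float32, mm along the optical axis (not along the pixel's ray), 0 where there is no reading.
- cams.camera_info(name): a dict with "fx", "fy", "cx", "cy" (pixels), "k1" (the pictures are not rectified: a ray, as slopes to the right and down, at radius r is drawn at 1 + k1 r^2 times it, then the intrinsics apply), "cam_to_world" (4x4, takes a point from camera to world coordinates); the wrist camera has in their place "tool_from_camera" (4x4, takes a point from camera to tool coordinates, whose origin is the TCP and whose axes are the flange's). Camera axes: x right, y down, z forward; pixel columns grow to the right and rows downward; lengths in mm; the calibration is good to about 2 mm. A picture is of the moment at which its call begins: read the wrist's pose just before it. camera_info takes no time and is no camera call.
- bot.job_done(): hands the job in; it is judged then, once.
Trained networks look in the newest picture that a camera, given by its name, has taken for a name from the list of things; names that differ only in an ending like _2 or _b are one class to them, and where a whole thing is asked for, a point or a joint stands for the part that bears it (a point fixed in the world has none). Each returns a list of dicts, best first, with "confidence" (0 to 1); they miss things now and then, are a little off and sometimes report something else, mostly with a low value. They report only what shows in the picture. A call takes as long as a camera call.
- cams.trace(camera, query): "region" (420x560 bool, what is visible of it) and "position" ([column, row] in pixels, amid what is visible of it).
The state is a dict: "time": time; "joint_pos": joint angles; "qd": joint speeds; "tau": joint torques, N m; "position": TCP position; "tool_rot": TCP orientation; "force": force on the tool from outside, world axes, zero at the start; "moment": the same for the moment, N m; "opening": finger opening in mm; "finger_force": force on a finger pad.
Only numpy, scipy, OpenCV 4.12 (cv2) and the standard library are available. Lean on these libraries where they do the work, as an engineer would, in place of code of your own. Each camera call takes 0.05 s, during which the arm holds its last target. There are 200 camera calls.

## Task

Set the pasta roller on the counter for thick sheets and start it: pull its sprung wooden knob straight out of the panel, turn it until its pointer is at the thick mark (the fat bar, not the thin strip), and let it drop fully home into the notch there. Only then push the start paddle, tucked under the machine's front lip, all the way in, and let it swing back. Leave the things standing around the machine where they are.

Things in the scene. Friction and masses are not known exactly. Their poses are not given: they have to be found in the camera images.
- roller: White electric pasta roller, 220 deep (x) x 200 wide (y) x 310 high, fixed. Origin: centre of underside; x front to back, y left, z up. Control panel on top front rises to the back at 35 deg: outward normal (-0.574, 0, 0.819). Its lower edge, the lip, at x -110, z 170 overhangs open space; below it the housing face is at x -57. Rollers and top reach z 310 at x +10 to +120.
- knob_grip (a point): Grip point on the knob's axis, 38 mm out from the panel when home. Knob: dark wooden bar 66 long x 18 thick (pinch the 18), clear from 14 to 49 mm out from the panel, on a 42 mm round foot. Axes: x along the bar to the pointer, y across it, z out of the panel (turning axis). Near roller x -64, z 249. Nothing else on the panel stands over 13 mm out.
- pointer_tip (a point): Tip of the knob's steel pointer, a 9 mm rod under one end of the bar; 49.5 mm from the axis, 5.5 mm off the panel when home. The rod is also the locking tooth, lying between steel ribs 10 mm high with round tops: a wide middle slot (parked, pointer up the slope, 16 deg free either way) and two narrow notches 62 deg to its left and right.
- selector_pull (a joint): How far the knob is pulled out along its axis, m: 0 home, 0.016 at most. A spring draws it home with 5 N, rising to 8 N. The pointer clears the ribs above 0.009; let down between notches it rests on them at about 0.009. Let go within about 10 deg of a notch, it slips into it.
- selector_turn (a joint): Angle of the knob, rad, positive anticlockwise seen from outside the panel (pointer toward roller +y): 0 pointer straight up the slope, +1.08 in the left notch, -1.08 in the right notch; stops at +-1.26. It starts anywhere in the parked slot, within +-0.24.
- thick_mark: The thick mark: fat rounded steel bar, 36 long (roller y) x 16 x 12 high, on the panel beside one notch. Origin: centre of its underside, on the panel, 70 mm from the knob's axis toward that notch (62 deg from up the slope, to roller +y or -y). The two marks may be either way round.
- thin_mark: The thin mark: thin steel strip, 36 long (roller y) x 5 x 3 high, beside the other notch. Origin likewise.
- paddle_press (a point): Push point: front face of the start paddle, 58 mm below its hinge, 12 mm above its lower edge. Grey plate 90 wide (y), 70 long, hung under the hood from roller x -83, z 157, slanting forward to a lower edge at x -110, z 91, just hidden from above. Push toward roller +x, tool tilted 30 to 45 deg to reach under the lip. Axes: x into the plate, 22 deg below level; y as the roller's.
- paddle (a joint): Paddle angle, rad: 0 hanging free, 0.22 pushed fully in against its stop (about 13 mm at the press point), on above 0.17. Its spring needs about 3 N at the press point and swings it back when let go.
- tin: Tall food tin, 58 in diameter x 72 high, beside the machine on its left. Loose bystander; origin at the centre of its underside.
- garlic: Garlic bulb, about 60 x 57 x 58 high, beside the machine on its right. Loose bystander; origin at the centre of its underside.
- spice_jar: Spice jar with lid, 42 in diameter x 96 high, at the left of the counter. Loose bystander; origin at the centre of its underside.
- salt_mill: Small salt shaker with grey top, 44 in diameter x 90 high, at the right. Loose bystander; origin at the centre of its underside.
- mug: Two-tone mug, 80 in diameter (114 with handle) x 94 high, at the left. Loose bystander; origin at the centre of its underside.
- flat_tin: Flat fish tin, 63 x 105 x 26 high, at the front right (a like one farther back is clutter). Loose bystander; origin at the centre of its underside.

How it is judged:
By the outcome, as a careful person would: the job done as asked, in the order asked, and still so for the second after the job is handed in, with the robot touching nothing.
It also fails if it takes over 45 s, if anything falls off the work surface, if the arm or the gripper's body presses on something with over 40 N, if the wrist force passes 120 N, or if a joint passes its speed limit or range.

## Working session

There is one attempt and no reset: what is moved stays moved. The work goes in short steps, Python scripts to look and compute and a tool call to move; the robot and the scene stay as the last step left them, time stands still between calls to the robot, and variables do not carry over. Pictures are saved under pics/ and viewed, at most 10 in all, crops included, and the job is handed in when it is done.

Besides the shell and the picture viewer there is one more tool, called after ">>>" in YAML: its name, and indented under it one key for each argument. arm_command: Moves the arm, as the interface text tells. Its arguments: {"type":"object","properties":{"moves":{"type":"array","items":{"type":"array","items":{"type":"number"}}},"squeeze":{"type":"number"}},"required":["moves"]}

```bash
mkdir -p pics; ls; cat > h.py <<'E'
import numpy as np, cv2
from station import sensors, cams, bot
from scipy.spatial.transform import Rotation as R
def cw(name, st=None):
    i=cams.camera_info(name)
    if 'cam_to_world' in i: return i, np.array(i['cam_to_world'])
    T=np.eye(4); T[:3,:3]=R.from_euler('xyz',st['tool_rot']).as_matrix(); T[:3,3]=st['position']
    return i, T@np.array(i['tool_from_camera'])
def pts(name, depth, st=None):
    i,T=cw(name,st); h,w=depth.shape
    u,v=np.meshgrid(np.arange(w),np.arange(h))
    K=np.array([[i['fx'],0,i['cx']],[0,i['fy'],i['cy']],[0,0,1.]])
    n=cv2.undistortPoints(np.stack([u,v],-1).reshape(-1,1,2).astype(float),K,np.array([i['k1'],0,0,0,0.])).reshape(h,w,2)
    P=np.concatenate([n,np.ones((h,w,1))],-1)*depth[...,None]
    return P@T[:3,:3].T+T[:3,3]
E
python3 - <<'E'
from h import *
st=sensors.observe(); print(st)
for c in ['scene','top']:
    p,d=cams.camera(c); cv2.imwrite(f'pics/{c}0.png',p); P=pts(c,d); np.save(f'{c}P.npy',P)
    for q in ['roller','knob_grip','thick_mark','thin_mark','paddle_press','tin','garlic','spice_jar','salt_mill','mug','flat_tin']:
        for r in cams.trace(c,q)[:2]:
            m=r['region']&(d>0); x=P[m]
            print(c,q,round(r['confidence'],2),np.round(r['position']),m.sum(), np.round(np.median(x,0)) if len(x) else'',np.round(np.percentile(x,[2,98],axis=0)).tolist() if len(x) else'')
E
```

```text
pics
{'time': 0.0, 'joint_pos': array([-1.38970159e+00,  3.09034224e-01,  1.63517594e+00, -4.21246983e-05,
        1.19970086e+00, -6.96972347e-02]), 'qd': array([-6.59353729e-04,  3.16940650e-05, -4.16818552e-04, -9.68670009e-06,
        3.80376275e-04,  8.35648262e-04]), 'tau': array([-1.34023292e-03, -4.15250373e+01, -2.76663405e+01, -1.12594341e-04,
        1.01171466e-02, -1.26750663e-05]), 'position': array([ 154.92231892, -604.64966956,  230.03393709]), 'tool_rot': array([-3.13927718e+00, -1.22326508e-04,  2.50807156e-01]), 'force': array([ 0.0542394 , -0.14250422,  0.64338332]), 'moment': array([ 0.02105882,  0.00277716, -0.00137714]), 'finger_force': 0.0, 'opening': 85.12023828186253}
scene roller 0.61 [274. 167.] 7655 [656.   9. 219.] [[555.0, -119.0, 13.0], [782.0, 83.0, 307.0]]
scene knob_grip 0.61 [289. 166.] 280 [606.  -4. 248.] [[571.0, -20.0, 218.0], [652.0, 7.0, 275.0]]
scene knob_grip 0.52 [301. 152.] 62 [631. -75. 247.] [[625.0, -91.0, 236.0], [640.0, -61.0, 252.0]]
scene thick_mark 0.69 [373. 167.] 193 [ 557. -378.   55.] [[546.0, -395.0, 10.0], [576.0, -368.0, 91
[... 1375 characters left out ...]
 [491.0, -254.0, 29.0]]
top paddle_press 0.67 [281. 218.] 73 [558.   7. 107.] [[550.0, -32.0, 91.0], [565.0, 35.0, 147.0]]
top tin 0.5 [238. 186.] 317 [646. 142.  68.] [[621.0, 117.0, -1.0], [678.0, 171.0, 75.0]]
top garlic 0.77 [334. 210.] 194 [ 581. -171.   39.] [[559.0, -194.0, 26.0], [604.0, -149.0, 54.0]]
top spice_jar 0.53 [139. 247.] 247 [448. 442.  92.] [[428.0, 432.0, 9.0], [467.0, 469.0, 100.0]]
top salt_mill 0.63 [402. 214.] 195 [ 560. -382.   65.] [[544.0, -418.0, 1.0], [585.0, -370.0, 91.0]]
top mug 0.56 [139. 201.] 830 [607. 471.  41.] [[560.0, 428.0, -2.0], [655.0, 507.0, 95.0]]
top flat_tin 0.61 [375. 247.] 578 [ 459. -304.   23.] [[426.0, -353.0, 4.0], [489.0, -252.0, 30.0]]
```

```bash
python3 - <<'E'
from h import *
a=cv2.imread('pics/scene0.png')[110:240,220:350]; b=cv2.imread('pics/top0.png')[140:250,225:355]
f=lambda x:cv2.resize(x,None,fx=3,fy=3,interpolation=cv2.INTER_CUBIC)
a=f(a);b=f(b); b=np.vstack([b,np.zeros((a.shape[0]-b.shape[0],b.shape[1],3),np.uint8)])
cv2.imwrite('pics/m0.png',np.hstack([a,b]))
for c in ['scene','top']:
    P=np.load(c+'P.npy').reshape(-1,3)
    m=(P[:,0]>540)&(P[:,0]<690)&(abs(P[:,1]+10)<110)&(P[:,2]>165)&(P[:,2]<290); Q=P[m]
    best=0;rng=np.random.default_rng(0)
    for _ in range(500):
        s=Q[rng.choice(len(Q),3,False)]; n=np.cross(s[1]-s[0],s[2]-s[0]); n/=np.linalg.norm(n)+1e-9
        k=(abs((Q-s[0])@n)<2.5)
        if k.sum()>best: best=k.sum();I=k
    q=Q[I]; cen=q.mean(0); n=np.linalg.svd(q-cen,full_matrices=False)[2][2]; n*=np.sign(n[2])
    print(c,len(Q),best,n.round(3),'yaw',np.degrees(np.arctan2(-n[1],-n[0])),'tilt',np.degrees(np.arccos(n[2])),cen, q.min(0),q.max(0))
E
```

```text
scene 3629 2111 [-0.571  0.099  0.815] yaw -9.830853393121158 tilt 35.412661938544254 [617.6216862   -6.82473286 216.07723656] [ 541.05250469 -119.70643832  169.45180662] [689.74540006  92.43763165 270.01169928]
top 2940 1747 [-0.571  0.092  0.815] yaw -9.194054406848002 tilt 35.374201213724774 [607.10892965 -18.86870671 210.99200595] [ 540.31030212 -118.77682546  169.61911002] [665.474586    90.89558785 259.33998578]
```

View pics/m0.png

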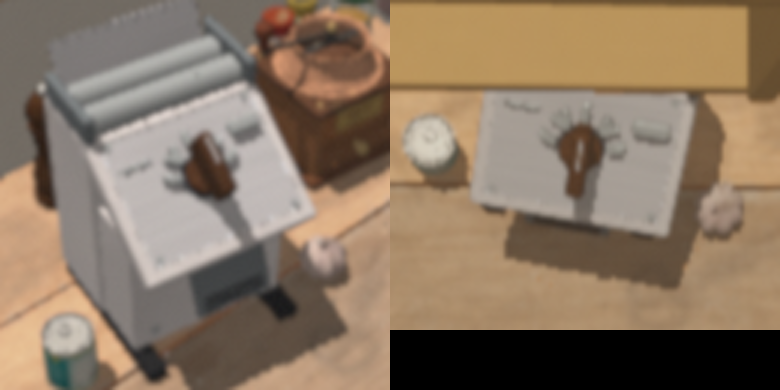

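```bash
python3 - <<'E'
from h import *
i=cams.camera_info('top');print(np.round(i['cam_to_world'],2).tolist())
i=cams.camera_info('scene');print(np.round(i['cam_to_world'],2).tolist())
P=np.concatenate([np.load('sceneP.npy').reshape(-1,3),np.load('topP.npy').reshape(-1,3)])
xs=np.arange(-200,1301,100); ys=np.arange(-1000,1001,125)
print('rows x, cols y',ys)
for x in xs:
    print(x,[int(np.percentile(q,97)) if len(q:=P[(P[:,0]>=x)&(P[:,0]<x+100)&(P[:,1]>=y)&(P[:,1]<y+125),2])>5 else None for y in ys])
s=P[(P[:,2]>320)&(P[:,0]>500)&(abs(P[:,1])<400)];print(len(s),np.percentile(s,[1,5,50,95,99],axis=0).round() if len(s) else'')
a=cv2.imread('pics/scene0.png');b=cv2.imread('pics/top0.png')
cv2.imwrite('pics/m1.png',cv2.resize(np.hstack([a,b]),(800,300),interpolation=cv2.INTER_AREA))
E
```

```text
[[0.01, -0.99, 0.11, 413.76], [-1.0, -0.01, -0.01, 24.35], [0.01, -0.11, -0.99, 1438.82], [0.0, 0.0, 0.0, 1.0]]
[[-0.65, -0.56, 0.52, -19.89], [-0.76, 0.47, -0.45, 550.54], [0.0, -0.68, -0.73, 987.94], [0.0, 0.0, 0.0, 1.0]]
rows x, cols y [-1000  -875  -750  -625  -500  -375  -250  -125     0   125   250   375
   500   625   750   875  1000]
-200 [None, None, -232, -336, -339, -828, 3, 4, 4, -837, -832, -834, -832, -833, -834, -833, -413]
-100 [None, None, -38, -832, -831, -833, 3, 395, 393, 4, -834, -834, 987, -834, -833, -833, -414]
0 [None, 229, 150, -830, -832, -832, 3, 395, 392, 4, -833, -833, -835, -833, -833, -835, -413]
100 [None, 240, 198, 584, 668, 678, 806, 789, 510, 4, -836, -836, -833, -834, -833, -833, -414]
200 [None, 259, 421, -831, 286, 283, 825, 827, 353, -834, -834, -835, -833, -834, -833, -833, -832]
300 [None, None, 299, 284, 272, 4, 3, 3, 3, 2, 2, 2, 1, -835, -834, -836, -834]
400 [None, None, 525, 284, 217, 27, 5, 4, 1438, 4, 4, 97, 3, None, -833, -834, -835]
500 [None, None, 532, 6, 835, 838, 1138, 1138, 1137, 1137, 837, 828, 801, None, None, -835, -833]
600 [
[... 226 characters left out ...]
, None, 634, 640, 680, 702, 721, 486, -836, -837, -836, None]
900 [None, None, 270, 242, 242, 244, 245, 577, 617, 631, 659, 684, 523, -837, -837, -838, -839]
1000 [None, None, None, None, None, None, None, None, None, None, None, None, 401, 276, -834, -835, -837]
1100 [None, None, None, None, None, None, None, None, None, None, None, None, None, -830, -830, -831, -832]
1200 [None, None, None, None, None, None, None, None, None, None, None, None, None, -837, -836, -837, -837]
1300 [None, None, None, None, None, None, None, None, None, None, None, None, None, -836, -836, -837, -836]
119262 [[ 579. -379.  526.]
 [ 580. -324.  536.]
 [ 639.   49.  837.]
 [ 832.  364. 1137.]
 [ 968.  393. 1138.]]
```

View pics/m1.png

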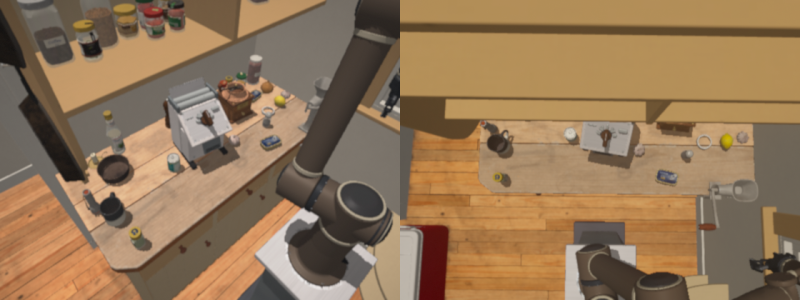

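>>> arm_command:
  moves:
    - [0, 0, 0, -0.04, 6]
    - [0, 0, 0, -0.04, 6]
    - [0, 0, 0, -0.04, 6]
    - [0, 0, 0, -0.04, 6]
    - [0, 0.0135, -0.038, 0, 0]
    - [0, 0.0135, -0.038, 0, 0]
    - [0, 0.0135, -0.038, 0, 0]
    - [0, 0.0135, -0.038, 0, 0]
    - [0, 0.0135, -0.038, 0, 0]
    - [0, 0.0135, -0.038, 0, 0]
    - [0, 0.0135, -0.038, 0, 0]
    - [0, 0.0135, -0.038, 0, 0]

```text
time: 2.2
position: [312.9, -322.0, 391.5]
tool_rot: [3.141, -0.001, -0.169]
force: [1.7, -0.7, 0.3]
opening: -0.2
finger_force: 0.0
```

>>> arm_command:
  moves:
    - [0, 0.0135, -0.038, 0, 0]
    - [0, 0.0135, -0.038, 0, 0]
    - [0, 0.0135, -0.038, 0, 0]
    - [0, 0.0135, -0.038, 0, 0]
    - [0, 0.0135, -0.038, 0, 0]
    - [0, 0.0135, -0.038, 0, 0]
    - [0, 0.0135, -0.038, 0, 0]

```text
time: 2.78
position: [450.6, -75.4, 391.7]
tool_rot: [3.141, -0.001, -0.168]
force: [0.8, -1.5, -1.2]
opening: -0.1
finger_force: 0.0
```

Now go up and see what happens at the reach limit.

>>> arm_command:
  moves:
    - [0, 0, 0, -0.04, 0]
    - [0, 0, 0, -0.04, 0]
    - [0, 0, 0, -0.04, 0]
    - [0, 0, 0, -0.04, 0]
    - [0, 0, 0, -0.04, 0]
    - [0, 0, 0, -0.04, 0]
    - [0, 0, 0, -0.04, 0]
    - [0, 0, 0, -0.04, 0]

```text
time: 3.45
position: [449.5, -77.1, 713.5]
tool_rot: [3.142, -0.001, -0.168]
force: [1.4, -0.5, 0.4]
opening: -0.1
finger_force: 0.0
```

```bash
python3 -c "
from h import *
print(sensors.observe()['joint_pos'].round(3))"
```

```text
[-0.266 -0.04   1.08   0.     2.1    1.473]
```

>>> arm_command:
  moves:
    - [0, 0, -0.023, -0.03, 0]
    - [0, 0, -0.023, -0.03, 0]
    - [0, 0, 0, -0.04, 0]
    - [0, 0, 0, -0.04, 0]
    - [0, 0, 0, -0.04, 0]
    - [0, 0, 0, -0.04, 0]
    - [0, 0, 0, -0.04, 0]
    - [0, 0, 0, -0.04, 0]

```text
time: 4.12
position: [460.0, -33.2, 904.1]
tool_rot: [-3.141, -0.06, -0.168]
force: [3.1, -0.9, -1.7]
opening: 0.3
finger_force: 0.0
```

```bash
python3 -c "
from h import *
print(sensors.observe()['joint_pos'].round(3))"
```

```text
[-1.670e-01  3.850e-01  6.000e-02  2.000e-03  2.637e+00  1.573e+00]
```

>>> arm_command:
  moves:
    - [0, -0.01, 0, -0.04, 0]
    - [0, -0.01, 0, -0.04, 0]
    - [0, -0.01, 0, -0.04, 0]
    - [0, -0.01, 0, -0.04, 0]

```text
time: 4.45
position: [383.2, -21.4, 957.4]
tool_rot: [-3.14, -0.186, -0.168]
force: [-0.2, -0.4, 0.3]
opening: 0.1
finger_force: 0.0
```

```bash
python3 -c "
from h import *
print(sensors.observe()['joint_pos'].round(3))"
```

```text
[-0.172  0.263  0.051  0.006  2.642  1.572]
```

>>> arm_command:
  moves:
    - [0, -0.015, 0, -0.038, 0]
    - [0, -0.015, 0, -0.038, 0]
    - [0, -0.015, 0, -0.038, 0]
    - [0, -0.015, 0, -0.038, 0]
    - [0, -0.015, 0, -0.038, 0]
    - [0, -0.015, 0, -0.038, 0]
    - [0, -0.015, 0, -0.038, 0]
    - [0, -0.015, 0, -0.038, 0]

```text
time: 5.12
position: [227.1, 14.0, 1026.9]
tool_rot: [3.137, -0.414, -0.17]
force: [0.3, 1.1, 0.0]
opening: -0.1
finger_force: 0.0
```

```bash
python3 -c "
from h import *
print(sensors.observe()['joint_pos'].round(3))"
```

```text
[-0.066  0.036  0.051 -0.096  2.642  1.582]
```

>>> arm_command:
  moves:
    - [0, -0.018, 0.003, -0.036, 0]
    - [0, -0.018, 0.003, -0.036, 0]
    - [0, -0.018, 0.003, -0.036, 0]
    - [0, -0.018, 0.003, -0.036, 0]
    - [0, -0.018, 0.003, -0.036, 0]
    - [0, -0.018, 0.003, -0.036, 0]

```text
time: 5.62
position: [140.9, 32.0, 1040.5]
tool_rot: [3.131, -0.484, -0.168]
force: [-0.5, 0.2, 0.3]
opening: -0.2
finger_force: 0.0
```

```bash
python3 -c "
from h import *
print(sensors.observe()['joint_pos'].round(3))"
```

```text
[ 0.83  -0.021  0.051 -0.975  2.642  1.603]
```

>>> arm_command:
  moves:
    - [0, 0.009, 0.004, 0.028, 0]
    - [0, 0.009, 0.004, 0.028, 0]
    - [0, 0.009, 0.004, 0.028, 0]
    - [0, 0, 0, 0, 0]
    - [0, 0, 0, 0, 0]

```text
time: 6.03
position: [171.4, 16.0, 1021.9]
tool_rot: [3.092, -0.498, -0.155]
force: [-0.5, -0.3, 0.2]
opening: 0.3
finger_force: 0.0
```

```bash
python3 -c "
from h import *
print(sensors.observe()['joint_pos'].round(3))"
```

```text
[ 0.344 -0.181  0.357 -0.464  2.49   1.644]
```

>>> arm_command:
  moves:
    - [0, 0.0233, 0, 0.0336, 0]
    - [0, 0.0233, 0, 0.0336, 0]
    - [0, 0.0233, 0, 0.0336, 0]
    - [0, 0.0233, 0, 0.0336, 0]
    - [0, 0.0233, 0, 0.0336, 0]
    - [0, 0, 0, 0, 0]

```text
time: 6.53
position: [347.1, -15.6, 931.0]
tool_rot: [3.082, -0.483, -0.144]
force: [2.1, 0.8, -1.7]
opening: -0.2
finger_force: 0.0
```

```bash
python3 -c "
from h import *
print(sensors.observe()['joint_pos'].round(3))
P=np.concatenate([np.load('sceneP.npy').reshape(-1,3),np.load('topP.npy').reshape(-1,3)])
for z in range(480,1200,60):
  s=P[(P[:,2]>z)&(P[:,2]<z+60)&(P[:,0]>400)&(abs(P[:,1])<300)]; print(z,len(s),s[:,0].min().round() if len(s) else '')"
```

```text
[-0.095 -0.227  0.785 -0.096  2.102  1.566]
480 17321 601.0
540 5859 597.0
600 6098 597.0
660 977 597.0
720 152 598.0
780 38247 588.0
840 71 591.0
900 0 
960 0 
1020 0 
1080 27310 578.0
1140 0
```

>>> arm_command:
  moves:
    - [0, 0.026, 0, -0.032, 0]
    - [0, 0.026, 0, -0.032, 0]
    - [0, 0.026, 0, -0.032, 0]
    - [0, 0.026, 0, -0.032, 0]
    - [0, 0.026, 0, -0.032, 0]
    - [0, 0.026, 0, -0.032, 0]

```text
time: 7.03
position: [361.8, -13.8, 1032.6]
tool_rot: [3.08, -0.55, -0.138]
force: [-1.2, -0.1, 1.2]
opening: 0.4
finger_force: 0.0
```

```bash
python3 -c "
from h import *
print(sensors.observe()['joint_pos'].round(3))"
```

```text
[-0.077  0.133  0.054 -0.138  2.404  1.52 ]
```

>>> arm_command:
  moves:
    - [0, 0.02, -0.03, -0.02, 0]
    - [0, 0.02, -0.03, -0.02, 0]
    - [0, 0.026, -0.02, -0.025, 0]
    - [0, 0.026, -0.02, -0.025, 0]
    - [0, 0.026, 0, -0.032, 0]
    - [0, 0.026, 0, -0.032, 0]

```text
time: 7.53
position: [368.6, 70.2, 1054.0]
tool_rot: [3.092, -0.673, -0.129]
force: [-0.3, -0.3, -0.2]
opening: -0.1
finger_force: 0.0
```

```bash
python3 -c "
from h import *
s=sensors.observe();print(s['joint_pos'].round(3));print(R.from_euler('xyz',s['tool_rot']).as_matrix().round(3))"
```

```text
[ 0.356  0.139  0.051 -0.465  2.301  1.645]
[[ 0.775 -0.159  0.611]
 [-0.101 -0.986 -0.129]
 [ 0.624  0.039 -0.781]]
```

>>> arm_command:
  moves:
    - [0.5, -0.0182, 0.0005, 0.0343, 0]
    - [0.5, -0.0182, 0.0005, 0.0343, 0]
    - [0.5, -0.0182, 0.0005, 0.0343, 0]
    - [0.5, -0.0182, 0.0005, 0.0343, 0]
    - [0.5, -0.0182, 0.0005, 0.0343, 0]
    - [0.5, -0.0182, 0.0005, 0.0343, 0]
    - [0.5, -0.0182, 0.0005, 0.0343, 0]
    - [0.5, -0.0182, 0.0005, 0.0343, 0]
    - [0.5, -0.0182, 0.0005, 0.0343, 0]
    - [0.5, -0.0182, 0.0005, 0.0343, 0]
    - [0.5, -0.0182, 0.0005, 0.0343, 0]
    - [0.5, -0.0182, 0.0005, 0.0343, 0]

```text
time: 8.53
position: [443.7, 30.1, 661.0]
tool_rot: [3.084, -0.686, -0.13]
force: [0.8, -0.2, 0.2]
opening: 42.7
finger_force: 0.0
```

>>> arm_command:
  moves:
    - [0.5, -0.0182, 0.0005, 0.0343, 0]
    - [0.5, -0.0182, 0.0005, 0.0343, 0]
    - [0.5, -0.0182, 0.0005, 0.0343, 0]
    - [0.5, -0.0182, 0.0005, 0.0343, 0]
    - [0.5, -0.0182, 0.0005, 0.0343, 0]
    - [0.5, 0, 0, 0, 0]

```text
time: 9.03
position: [474.1, 12.6, 455.4]
tool_rot: [3.077, -0.659, -0.127]
force: [-1.8, -1.1, -3.3]
opening: 43.0
finger_force: 0.0
```

```bash
cat > look.py <<'E'
from h import *
import sys
def fit(Q,t=2.0):
    rng=np.random.default_rng(0);best=0
    for _ in range(400):
        s=Q[rng.choice(len(Q),3,False)]; n=np.cross(s[1]-s[0],s[2]-s[0]); n/=np.linalg.norm(n)+1e-9
        k=abs((Q-s[0])@n)<t
        if k.sum()>best: best=k.sum();I=k
    q=Q[I];c=q.mean(0);n=np.linalg.svd(q-c,full_matrices=False)[2][2];return c,n*np.sign(n[2]),q
if __name__=='__main__':
    st=sensors.observe(); p,d=cams.camera('wrist'); P=pts('wrist',d,st)
    print(st['position'].round(1),st['joint_pos'].round(3)); print(R.from_euler('xyz',st['tool_rot']).as_matrix().round(3).tolist())
    vis=p.copy()
    for q in ['knob_grip','pointer_tip','thick_mark','thin_mark']:
        for r in cams.trace('wrist',q)[:1]:
            m=r['region']&(d>0)
            print(q,round(r['confidence'],2),np.round(r['position']),m.sum(),np.median(P[m],0).round(1) if m.sum() else '')
    cv2.imwrite(f'pics/{sys.argv[1]}.png',vis); np.savez(sys.argv[1]+'.npz',P=P,p=p)
    m=(P[...,0]>530)&(P[...,0]<690)&(abs(P[...,1]+10)<120)&(P[...,2]>165)&(P[...,2]<290)
    c,n,q=fit(P[m]); print('plane',c.round(1),n.round(4),len(q))
    # points 40-56 out of panel: bar top
    yaw=np.arctan2(-n[1],-n[0]); ey=np.array([-np.sin(yaw),np.cos(yaw),0]); eu=np.cross(ey,n)
    h=((P-c)@n); A=P[m&(h>30)&(h<60)&(d>0)]; 
    hh=(A-c)@n; uv=np.stack([(A-c)@eu,(A-c)@ey],1); top=uv[hh>np.percentile(hh,90)-6]
    print('yaw',np.degrees(yaw),'bar n',len(top),'h90',np.percentile(hh,90)); rr=cv2.minAreaRect(top.astype(np.float32)); print('rect (u,y)',rr)
    ctr=c+rr[0][0]*eu+rr[0][1]*ey; print('axis foot',ctr.round(1),'grip',(ctr+38*n).round(1)); ax=uv-uv.mean(0); v=np.linalg.svd(top-top.mean(0),full_matrices=False)[2][0]; print('angle y/u deg',np.degrees(np.arctan2(v[1],v[0])))
E
python3 look.py w1
```

```text
[474.1  12.6 455.4] [ 0.049 -0.522  2.073 -0.209  0.958  1.833]
[[0.784, -0.166, 0.598], [-0.1, -0.985, -0.141], [0.612, 0.051, -0.789]]
knob_grip 0.59 [269. 197.] 1265 [607.1 -10.5 250.1]
pointer_tip 0.72 [271. 196.] 1107 [605.5 -10.1 252.2]
thick_mark 0.63 [318. 173.] 345 [631.6 -77.5 246.8]
thin_mark 0.65 [223. 172.] 108 [656.8  43.4 239.5]
plane [620.9 -12.3 217.7] [-0.5682  0.095   0.8174] 13592
yaw -9.496879056390952 bar n 758 h90 49.89604841446829
rect (u,y) ((0.8070812225341797, -1.0084457397460938), (65.49292755126953, 16.942123413085938), 1.5737768411636353)
axis foot [621.4 -13.4 218.2] grip [599.8  -9.8 249.2]
angle y/u deg -177.91178583545982
```

View pics/w1.png

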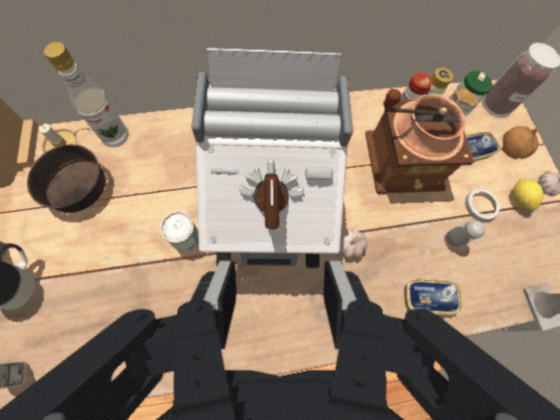

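>>> arm_command:
  moves:
    - [0.5, -0.0063, -0.0023, 0.0375, 0]
    - [0.5, -0.0063, -0.0023, 0.0375, 0]
    - [0.5, -0.0063, -0.0023, 0.0375, 0]
    - [0.5, -0.0063, -0.0023, 0.0375, 0]
    - [0.5, 0, 0, 0, 0]
    - [0.5, 0, 0, 0, 0]

```text
time: 9.78
position: [553.0, 4.8, 332.0]
tool_rot: [3.08, -0.673, -0.126]
force: [0.3, -0.1, 1.2]
opening: 43.0
finger_force: 0.0
```

```bash
cat > to.py <<'E'
from h import *
import sys
st=sensors.observe(); M=R.from_euler('xyz',st['tool_rot']).as_matrix()
print(st['position'].round(1),M.round(3).tolist(), (M.T@(np.array(list(map(float,sys.argv[1:4])))-st['position'])).round(1))
E
python3 look.py w2; python3 to.py 610.1 -12.3 235.9
```

```text
[553.    4.8 332. ] [ 0.015 -0.27   2.158 -0.262  0.609  1.899]
[[0.776, -0.163, 0.609], [-0.098, -0.985, -0.139], [0.623, 0.048, -0.781]]
knob_grip 0.66 [281. 226.] 2979 [606.8  -9.7 251.8]
pointer_tip 0.73 [281. 226.] 2935 [606.8  -9.7 252. ]
thick_mark 0.72 [349. 190.] 797 [632.2 -77.4 246.9]
thin_mark 0.69 [211. 184.] 249 [656.6  42.9 239.7]
plane [628.3 -12.8 222.9] [-0.568   0.0945  0.8176] 26669
yaw -9.447533558594085 bar n 1893 h90 49.63301736795714
rect (u,y) ((-7.279747009277344, -2.4174270629882812), (64.78632354736328, 17.865583419799805), 1.2752845287322998)
axis foot [622.  -14.2 218.7] grip [600.4 -10.6 249.7]
angle y/u deg -178.50338680772418
[552.8   5.1 335.3] [[0.772, -0.163, 0.614], [-0.098, -0.985, -0.139], [0.628, 0.047, -0.777]] [-16.5   3.1 114.8]
```

>>> arm_command:
  moves:
    - [0.5, -0.005, 0.0012, 0.028, 0]
    - [0.5, -0.005, 0.0012, 0.028, 0]
    - [0.5, -0.005, 0.0012, 0.028, 0]
    - [0.5, 0, 0, 0, 0]
    - [0.5, 0, 0, 0, 0]

```text
time: 10.45
position: [590.0, -9.0, 255.8]
tool_rot: [3.08, -0.671, -0.126]
force: [0.2, -0.2, 0.5]
opening: 42.9
finger_force: 0.0
```

```bash
python3 to.py 610.9 -13 236.6
```

```text
[590.   -9.  255.8] [[0.777, -0.164, 0.608], [-0.098, -0.985, -0.139], [0.622, 0.048, -0.782]] [ 4.7 -0.5 28.3]
```

>>> arm_command:
  moves:
    - [0.5, 0.003, 0, 0.014, 0]
    - [0.5, 0.0015, 0, 0.014, 0]
    - [0.5, 0, 0, 0, 0]
    - [0.5, 0, 0, 0, 0]
    - [0.5, 0, 0, 0, 0]

```text
time: 10.87
position: [611.2, -13.0, 239.2]
tool_rot: [3.081, -0.675, -0.126]
force: [-0.3, -0.2, 0.6]
opening: 42.7
finger_force: 0.0
```

```bash
python3 to.py 610.9 -13 236.6; python3 -c "
from h import *
p,d=cams.camera('wrist');cv2.imwrite('pics/w3.png',p)"
```

```text
[611.2 -13.  239.2] [[0.774, -0.163, 0.611], [-0.098, -0.985, -0.139], [0.625, 0.048, -0.779]] [-1.8 -0.1  1.8]
```

View pics/w3.png

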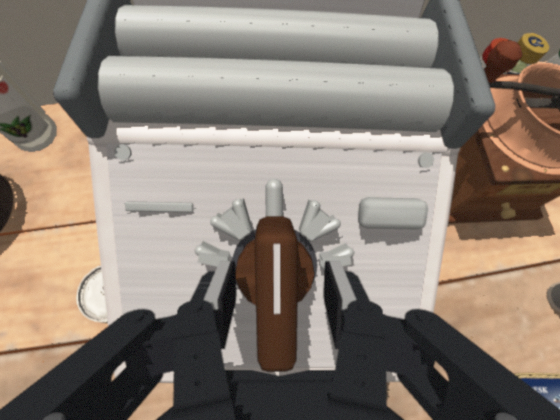

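>>> arm_command:
  moves:
    - [0.5, 0, 0, -0.03, 0]
    - [0.5, 0, 0, -0.03, 0]
    - [0.5, 0, 0, -0.02, -7.1]
    - [0.5, 0, 0, 0, -7.1]
    - [0.5, 0, 0, 0, -7.1]
    - [0.5, 0, 0, 0, -7.1]
    - [0.5, 0, 0, 0, -7.1]
    - [0.5, 0, 0, 0, -7.1]
    - [0.5, 0, 0, 0, -7.1]
    - [0.5, 0, 0, 0, -7.1]
    - [0.5, 0, 0, 0, -7.1]
    - [0.5, 0, 0, 0, -7.1]

```text
time: 11.92
position: [561.8, -1.9, 300.6]
tool_rot: [2.481, -0.155, 1.151]
force: [-0.1, -0.2, -0.2]
opening: 42.8
finger_force: 0.0
```

>>> arm_command:
  moves:
    - [0.5, 0, 0, 0, -7.1]
    - [0.5, 0, 0, 0, -7.1]
    - [0.5, 0, 0, 0, -7.1]
    - [0.5, 0, 0, 0, -7.1]
    - [0.5, 0, 0, 0, -7.1]
    - [0.5, 0, 0, 0, -7.1]
    - [0.5, 0, 0, 0, -7.1]
    - [0.5, 0, 0, 0, -7.1]
    - [0.5, 0, 0, 0, -7.1]
    - [0.5, 0, 0, 0, -7.1]
    - [0.5, 0, 0, 0, -7.1]
    - [0.5, 0, 0, 0, -7.1]

```text
time: 12.92
position: [561.8, -1.9, 300.6]
tool_rot: [2.885, 0.633, 2.501]
force: [0.3, -0.2, 0.2]
opening: 42.3
finger_force: 0.0
```

>>> arm_command:
  moves:
    - [0.5, 0, 0, 0, -7.1]
    - [0.5, 0, 0, 0, -2.5]
    - [0.5, 0, 0, 0, 0]
    - [0.5, 0, 0, 0, 0]

```text
time: 13.25
position: [561.9, -2.0, 300.3]
tool_rot: [3.005, 0.664, 2.698]
force: [0.3, 0.2, 0.8]
opening: 43.0
finger_force: 0.0
```

```bash
python3 to.py 610.9 -13 236.6; python3 -c "
from h import *
print(sensors.observe()['joint_pos'].round(3))"
```

```text
[561.9  -2.  300.3] [[-0.711, 0.349, 0.61], [0.338, 0.931, -0.139], [-0.616, 0.108, -0.78]] [ 0.6 -0.  81.1]
[-0.004 -0.216  2.184 -0.275  0.526 -0.986]
```

>>> arm_command:
  moves:
    - [0.5, 0, 0, 0.02, -7.1]
    - [0.5, 0, 0, 0.03, -7.1]
    - [0.5, 0.001, 0, 0.029, 0]
    - [0.5, 0, 0, 0, 0]
    - [0.5, 0, 0, 0, 0]
    - [0.5, 0, 0, 0, 0]

```text
time: 13.75
position: [609.3, -12.9, 237.8]
tool_rot: [-3.081, 0.673, 3.015]
force: [0.0, -1.1, 0.2]
opening: 42.8
finger_force: 0.0
```

```bash
python3 to.py 610.9 -13 236.6; python3 -c "
from h import *
print(sensors.observe()['joint_pos'].round(3))"
```

```text
[609.3 -12.9 237.8] [[-0.776, 0.164, 0.609], [0.099, 0.985, -0.139], [-0.623, -0.047, -0.781]] [-0.5  0.2  1.9]
[-0.03  -0.024  2.155 -0.345  0.365 -1.17 ]
```

>>> arm_command:
  moves:
    - [0, 0, 0, 0.001, 0]
    - [0, 0, 0, 0, 0]
    - [0, 0, 0, 0, 0]
    - [0, 0, 0, 0, 0]
    - [0, 0, 0, 0, 0]
    - [0, 0, 0, 0, 0]
  squeeze: 70

```text
time: 14.25
position: [610.6, -11.3, 238.8]
tool_rot: [-3.084, 0.677, 3.014]
force: [-3.2, 6.3, 2.6]
opening: 17.2
finger_force: 67.8
```

>>> arm_command:
  moves:
    - [0, -0.0003, -0.0002, -0.005, 0]
    - [0, -0.0003, -0.0002, -0.005, 0]
    - [0, -0.0003, -0.0001, -0.004, 0]
    - [0, 0, 0, 0, 0]
    - [0, 0, 0, 0, 0]

```text
time: 14.67
position: [603.0, -10.0, 249.5]
tool_rot: [-3.085, 0.677, 3.014]
force: [6.8, 4.8, -5.8]
opening: 16.8
finger_force: 68.1
```

```bash
python3 to.py 610.9 -13 236.6
```

```text
[603.  -10.  249.5] [[-0.773, 0.162, 0.613], [0.099, 0.986, -0.136], [-0.626, -0.044, -0.778]] [ 1.7 -1.1 15.3]
```

>>> arm_command:
  moves:
    - [0, 0, 0, 0, 5]
    - [0, 0, 0, 0, 5]
    - [0, 0, 0, 0, 5]
    - [0, 0, 0, 0, 5]
    - [0, 0, 0, 0, 5]
    - [0, 0, 0, 0, 5]
    - [0, 0, 0, 0, 5]
    - [0, 0, 0, 0, 5]
    - [0, 0, 0, 0, 5]
    - [0, 0, 0, 0, 5]
    - [0, 0, 0, 0, 5]
    - [0, 0, 0, 0, 5]

```text
time: 15.67
position: [601.4, -12.1, 247.8]
tool_rot: [2.559, 0.359, 1.834]
force: [6.4, -2.5, -5.4]
opening: 17.1
finger_force: 68.3
```

```bash
python3 to.py 610.9 -13 236.6;  python3 -c "
from h import *
s=sensors.observe();print(s['joint_pos'].round(3),s['force'],s['moment'])"
```

```text
[601.4 -12.1 247.8] [[-0.244, 0.756, 0.608], [0.904, 0.404, -0.14], [-0.351, 0.516, -0.782]] [ 0.8  1.  14.7]
[-0.028 -0.056  2.161 -0.328  0.391 -0.137] [ 6.38405703 -2.51043805 -5.36406781] [-0.37548246  0.8207405  -0.37706656]
```

>>> arm_command:
  moves:
    - [0, 0, 0, 0, 3.5]
    - [0, 0, 0, 0, 0]
    - [0, 0.0003, 0, 0.004, 0]
    - [0, 0.0003, 0, 0.004, 0]
    - [0, 0.0002, 0, 0.003, 0]
    - [0, 0, 0, 0, 0]
    - [0, 0, 0, 0, 0]

```text
time: 16.25
position: [608.2, -13.1, 238.3]
tool_rot: [2.542, 0.327, 1.784]
force: [3.6, -3.0, -4.5]
opening: 16.5
finger_force: 68.7
```

```bash
python3 to.py 610.9 -13 236.6;  python3 -c "
from h import *
s=sensors.observe();print(s['joint_pos'].round(3),s['force'],s['moment'])"
```

```text
[608.2 -13.1 238.3] [[-0.2, 0.769, 0.607], [0.926, 0.352, -0.14], [-0.321, 0.534, -0.782]] [0.1 1.2 3. ]
[-0.029 -0.027  2.155 -0.344  0.37  -0.064] [ 3.57001591 -3.03072625 -4.51756887] [-0.52297687  0.84338362 -0.52808733]
```

>>> arm_command:
  moves:
    - [0.45, 0, 0, 0, 0]
    - [0.45, 0, 0, 0, 0]
    - [0.45, 0, 0, 0, 0]
    - [0.45, 0, 0, 0, 0]
    - [0.45, 0, 0, -0.02, 0]
    - [0.45, 0, 0, -0.04, 0]
    - [0.45, 0, 0, -0.04, 0]
    - [0.45, 0, 0, -0.04, 0]
    - [0.45, 0, 0, 0, 0]

```text
time: 17.0
position: [524.4, 8.0, 358.3]
tool_rot: [2.523, 0.329, 1.78]
force: [1.4, 0.2, 1.2]
opening: 38.9
finger_force: 0.0
```

```bash
python3 look.py w4; python3 -c "
from h import *
Z=np.load('w4.npz');P=Z['P'];st=sensors.observe();i,T=cw('wrist',st)
T=np.linalg.inv(T)
q=T[:3,:3]@np.array([607,-10,245])+T[:3,3];u=int(i['fx']*q[0]/q[2]+i['cx']);v=int(i['fy']*q[1]/q[2]+i['cy']);print(u,v)
c=Z['p'][max(0,v-100):v+100,max(0,u-110):u+110];cv2.imwrite('pics/w4c.png',cv2.resize(c,None,fx=2.7,fy=2.7))"
```

```text
[524.4   8.  358.3] [ 0.025 -0.37   2.181 -0.248  0.67  -0.149]
[[-0.197, 0.758, 0.622], [0.926, 0.353, -0.137], [-0.323, 0.548, -0.771]]
knob_grip 0.79 [268. 192.] 2174 [596.5  -8.  252.6]
pointer_tip 0.59 [270. 194.] 2192 [596.6  -8.2 252.7]
thick_mark 0.73 [270. 256.] 463 [630.6 -76.3 245.9]
thin_mark 0.26 [266. 196.] 2189 [596.6  -7.5 252.6]
plane [615.6  -2.4 212.8] [-0.5699  0.0967  0.816 ] 25657
yaw -9.627529497111905 bar n 1474 h90 49.64582610746238
rect (u,y) ((9.321012496948242, -10.224403381347656), (17.566207885742188, 65.25769805908203), 28.43781852722168)
axis foot [621.4 -13.7 218.2] grip [599.7 -10.  249.2]
angle y/u deg -61.73857583528756
285 203
```

View pics/w4c.png

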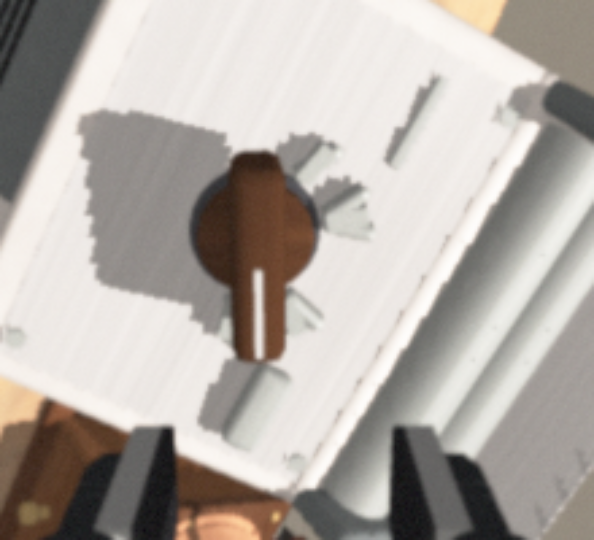

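>>> arm_command:
  moves:
    - [0, 0, 0, 0, -6.2]
    - [0, 0, 0, 0, -6.2]
    - [0, 0, 0, 0, -6.2]
    - [0, 0, 0, 0, -6.2]
    - [0, 0, 0, 0, -6.2]
    - [0, 0, 0, 0, -6.2]
    - [0, 0, 0, 0, -6.2]
    - [0, 0, 0, 0, -6.2]
    - [0, 0, 0, 0, -6.2]
    - [0, 0, 0, 0, -6.2]
    - [0, 0, 0, 0, 0]

```text
time: 18.17
position: [522.9, 6.6, 345.2]
tool_rot: [-3.099, 0.668, 2.985]
force: [-0.8, -0.5, 0.3]
opening: -0.1
finger_force: 0.0
```

```bash
python3 to.py 470 8 250; python3 to.py 490 8 100
```

```text
[522.9   6.6 345.2] [[-0.775, 0.182, 0.605], [0.123, 0.983, -0.139], [-0.62, -0.034, -0.784]] [100.2  -5.1  42.5]
[522.9   6.6 345.2] [[-0.775, 0.182, 0.605], [0.123, 0.983, -0.139], [-0.62, -0.034, -0.784]] [177.6   3.6 172.2]
```

>>> arm_command:
  moves:
    - [0, 0.0334, -0.0017, 0.0142, 0]
    - [0, 0.0334, -0.0017, 0.0142, 0]
    - [0, 0.0334, -0.0017, 0.0142, 0]
    - [0, 0.0194, 0.002, 0.0324, 0]
    - [0, 0.0194, 0.002, 0.0324, 0]
    - [0, 0.0194, 0.002, 0.0324, 0]
    - [0, 0.0194, 0.002, 0.0324, 0]
    - [0, 0, 0, 0, 0]
    - [0, 0, 0, 0, 0]

```text
time: 18.92
position: [486.7, 2.6, 145.0]
tool_rot: [-3.088, 0.674, 2.98]
force: [0.8, 0.2, 0.2]
opening: -0.1
finger_force: 0.0
```

```bash
python3 to.py 543 -1 96; python3 - <<'E'
from h import *
st=sensors.observe(); print(st['joint_pos'].round(3)); p,d=cams.camera('wrist');cv2.imwrite('pics/w5.png',p);P=pts('wrist',d,st)
for r in cams.trace('wrist','paddle_press')[:2]:
    m=r['region']&(d>0);x=P[m];print(r['confidence'],r['position'],m.sum(),np.median(x,0).round(),np.percentile(x,[3,97],axis=0).round().tolist())
for c in ['scene']:
    p,d=cams.camera(c);P=pts(c,d);cv2.imwrite('pics/s5.png',p)
    for r in cams.trace(c,'paddle_press')[:2]:
        m=r['region']&(d>0);x=P[m];print(c,r['confidence'],r['position'],m.sum(),np.median(x,0).round() if m.sum() else '')
b=p[110:260,200:380]
cv2.imwrite('pics/m5.png',np.hstack([cv2.resize(cv2.imread('pics/w5.png'),(400,300)),cv2.resize(b,(360,300))]))
E
```

```text
[486.7   2.6 145. ] [[-0.771, 0.194, 0.606], [0.126, 0.98, -0.154], [-0.624, -0.042, -0.78]] [-13.3   9.5  73. ]
[ 0.027 -0.098  2.463 -0.967  0.208 -0.465]
0.65 [320.0, 268.4] 4310 [561.  14. 107.] [[549.0, -47.0, 94.0], [575.0, 38.0, 133.0]]
scene 0.85 [295.1, 202.8] 371 [564.  -1. 120.]
```

View pics/m5.png

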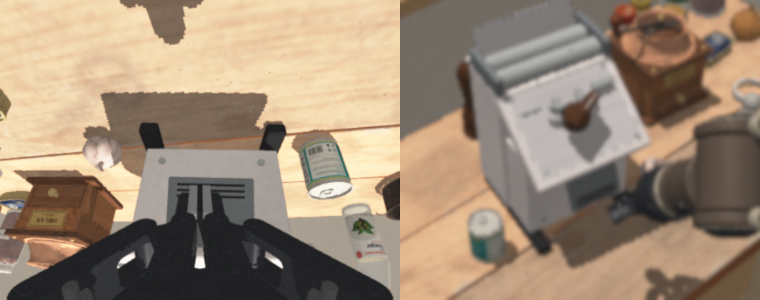

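```bash
cat > fk.py <<'E'
from h import *
from scipy.optimize import least_squares
D=[([-1.3897,.309,1.6352,0,1.1997,-.0697],[154.9,-604.6,230]),([-.266,-.04,1.08,0,2.1,1.473],[449.5,-77.1,713.5]),([-.167,.385,.06,.002,2.637,1.573],[460,-33.2,904.1]),
([-.172,.263,.051,.006,2.642,1.572],[383.2,-21.4,957.4]),([-.066,.036,.051,-.096,2.642,1.582],[227.1,14,1026.9]),([.344,-.181,.357,-.464,2.49,1.644],[171.4,16,1021.9]),
([-.095,-.227,.785,-.096,2.102,1.566],[347.1,-15.6,931]),([-.077,.133,.054,-.138,2.404,1.52],[361.8,-13.8,1032.6]),([.356,.139,.051,-.465,2.301,1.645],[368.6,70.2,1054]),
([.049,-.522,2.073,-.209,.958,1.833],[474.1,12.6,455.4]),([-.03,-.024,2.155,-.345,.365,-1.17],[609.3,-12.9,237.8]),([.025,-.37,2.181,-.248,.67,-.149],[524.4,8,358.3]),([.027,-.098,2.463,-.967,.208,-.465],[486.7,2.6,145])]
ry=lambda a:R.from_euler('y',a).as_matrix(); rz=lambda a:R.from_euler('z',a).as_matrix()
def fk(q,g):
    h,yo,L1,a1,L2,a2,Lt,at=g
    M=rz(q[0]); p=M@[0,yo,h]; M=M@ry(q[1]); p=p+M@[a1,0,L1]; M=M@ry(q[2]); p=p+M@[a2,0,L2]; M=M@rz(q[3])@ry(q[4]); p=p+M@[at,0,Lt]
    return p,M@rz(q[5])
g0=[300,44,400,0,400,0,250,0]
s=least_squares(lambda g:np.concatenate([fk(q,g)[0]-p for q,p in D]),g0); g=s.x
if __name__=='__main__':
    print(g.round(1),abs(s.fun).max())
    st=sensors.observe(); M=R.from_euler('xyz',st['tool_rot']).as_matrix(); q=st['joint_pos']
    B=fk(q,g)[1]; C=B.T@M; print(C.round(2))
    Cr=R.from_matrix(C).as_matrix()
    lo=np.array([-3.06,-.79,.05,-1.19,.05,-2.94]);hi=np.array([3.06,1.96,2.63,4.34,2.64,2.94])
    for x0 in (q,[q[0],q[1],q[2],1.5,.2,-2.9],[q[0],q[1],q[2],3,.2,1]):
      for tgt in ([487,3,145],[515,3,115],[543,-1,96],[556,-3,91]):
        f=lambda q:np.concatenate([(fk(q,g)[0]-tgt)/10,50*((fk(q,g)[1]@C-M)[:,2])])  # free twist
        r=least_squares(f,np.clip(x0,lo+.01,hi-.01),bounds=(lo,hi)); B=fk(r.x,g)[1]@C
        print(tgt,r.x.round(2),r.cost.round(3),B[:,2].round(3),fk(r.x,g)[0].round())
E
python3 fk.py
```

```text
[ 3.145e+02  4.350e+01  4.821e+02 -2.000e-01  5.266e+02  3.660e+01
  3.176e+02  0.000e+00] 0.37499181634768775
[[ 0. -1. -0.]
 [ 1.  0.  0.]
 [ 0. -0.  1.]]
[487, 3, 145] [ 0.03 -0.1   2.47 -1.01  0.2  -0.46] 0.001 [ 0.612 -0.153 -0.776] [487.   3. 145.]
[515, 3, 115] [ 0.02  0.02  2.41 -1.19  0.17 -0.46] 0.832 [ 0.598 -0.147 -0.788] [515.   2. 124.]
[543, -1, 96] [-0.    0.11  2.34 -1.19  0.15 -0.46] 2.81 [ 0.586 -0.141 -0.798] [545.  -3. 111.]
[556, -3, 91] [-0.01  0.14  2.32 -1.19  0.14 -0.46] 3.297 [ 0.583 -0.14  -0.8  ] [558.  -5. 107.]
[487, 3, 145] [-0.02 -0.03  2.51  4.34  0.13 -2.9 ] 5.904 [ 0.648 -0.137 -0.749] [488.  -5. 122.]
[515, 3, 115] [ 0.01  0.07  2.44  4.34  0.16 -2.9 ] 1.142 [ 0.629 -0.146 -0.764] [514.  -1. 105.]
[543, -1, 96] [-0.    0.11  2.34 -1.19  0.15 -2.9 ] 2.81 [ 0.586 -0.141 -0.798] [545.  -3. 111.]
[556, -3, 91] [-0.01  0.14  2.32 -1.19  0.14 -2.9 ] 3.297 [ 0.583 -0.14  -0.8  ] [558.  -5. 107.]
[487, 3, 145] [-0.02 -0.03  2.51  4.34  0.13 -1.53] 5.904 [ 0.648 -0.137 -0.749] [488.  -5. 122.]
[515, 3, 115] [ 0.01  0.07  2.44  4.34  0.16 -1.57] 1.142 [ 0.629 -0.146 -0.764] [514.  -1. 105.]
[543, -1, 96] [0.01 0.16 2.37 4.34 0.17 2.03] 0.093 [ 0.617 -0.151 -0.772] [543.  -2.  93.]
[556, -3, 91] [0.   0.19 2.35 4.34 0.17 2.02] 0.024 [ 0.615 -0.152 -0.774] [556.  -4.  90.]
```

>>> arm_command:
  moves:
    - [0, -0.0017, 0.0014, 0.0115, 0]
    - [0, -0.0017, 0.0014, 0.0115, 0]
    - [0, -0.0017, 0.0014, 0.0115, 0]
    - [0, -0.0017, 0.0014, 0.0115, 0]
    - [0, -0.0017, 0.0014, 0.0115, 0]
    - [0, 0, 0, 0, 0]

```text
time: 19.62
position: [533.3, -1.8, 122.2]
tool_rot: [-3.095, 0.662, 2.978]
force: [-0.2, 0.0, 0.1]
opening: 0.5
finger_force: 0.0
```

```bash
python3 to.py 540 -1 105;python3 -c "
from h import *
print(sensors.observe()['joint_pos'].round(3))"
```

```text
[533.3  -1.8 122.2] [[-0.778, 0.191, 0.599], [0.129, 0.981, -0.146], [-0.615, -0.037, -0.788]] [ 5.5  2.7 17.4]
[ 0.003  0.059  2.373 -1.192  0.16  -0.25 ]
```

>>> arm_command:
  moves:
    - [0, 0.0023, -0.0071, 0.007, 0]
    - [0, 0.0023, -0.0071, 0.007, 0]
    - [0, 0.0023, -0.0071, 0.007, 0]
    - [0, 0.003, 0, 0.004, 0]
    - [0, 0.003, 0, 0.004, 0]
    - [0, 0, 0, 0, 0]

```text
time: 20.12
position: [534.1, -27.4, 103.1]
tool_rot: [-3.1, 0.637, 2.977]
force: [-0.6, -0.1, -0.2]
opening: 0.2
finger_force: 0.0
```

```bash
python3 to.py 540 -25 105;python3 -c "
from h import *
print(sensors.observe()['joint_pos'].round(3))"
```

```text
[534.1 -27.4 103.1] [[-0.793, 0.188, 0.579], [0.132, 0.982, -0.138], [-0.595, -0.033, -0.803]] [-5.5  3.4  1.6]
[-0.077  0.104  2.368 -1.193  0.1   -0.309]
```

>>> arm_command:
  moves:
    - [0, -0.0032, 0, 0.0024, 0]
    - [0, -0.0032, 0, 0.0024, 0]
    - [0, -0.0032, 0, 0.0024, 0]
    - [0, -0.0032, 0, 0.0024, 0]
    - [0, 0, 0, 0, 0]

```text
time: 20.53
position: [551.0, -29.8, 103.7]
tool_rot: [-3.1, 0.638, 2.978]
force: [-1.4, 0.2, 1.0]
opening: -0.0
finger_force: 0.6
```

>>> arm_command:
  moves:
    - [0, -0.0032, 0, 0.0024, 0]
    - [0, -0.0032, 0, 0.0024, 0]
    - [0, 0, 0, 0, 0]

```text
time: 20.78
position: [557.9, -31.5, 102.9]
tool_rot: [-3.099, 0.636, 2.978]
force: [-1.9, 0.7, -0.3]
opening: -0.4
finger_force: 1.3
```

>>> arm_command:
  moves:
    - [0, -0.0024, 0, 0.0018, 0]
    - [0, -0.0024, 0, 0.0018, 0]
    - [0, 0, 0, 0, 0]

```text
time: 21.03
position: [561.1, -32.1, 101.9]
tool_rot: [-3.099, 0.634, 2.979]
force: [-20.5, 5.6, 14.7]
opening: -0.1
finger_force: 11.0
```

>>> arm_command:
  moves:
    - [0, -0.0024, 0, 0.0018, 0]
    - [0, -0.0016, 0, 0.0012, 0]
    - [0, 0, 0, 0, 0]

```text
time: 21.28
position: [562.6, -32.4, 101.2]
tool_rot: [-3.098, 0.631, 2.979]
force: [-43.2, 11.2, 36.5]
opening: 0.1
finger_force: 24.2
```

```bash
python3 - <<'E'
from h import *
print(sensors.observe()['force'],sensors.observe()['joint_pos'].round(3))
O=np.array([663,-20.7,0]);y=np.radians(-9.55);ex=np.array([np.cos(y),np.sin(y),0]);ey=np.array([-np.sin(y),np.cos(y),0])
def prof(P,tag):
    Q=P.reshape(-1,3)-O; x=Q@ex;l=Q@ey;z=Q[:,2]
    for z0 in range(88,156,8):
        m=(abs(z-z0)<4)&(l>0)&(l<40)&(x>-125)&(x<-60); print(tag,z0,m.sum(),np.median(x[m]).round(1) if m.sum() else '')
prof(np.load('sceneP.npy'),'before')
p,d=cams.camera('scene');prof(pts('scene',d),'now')
p,d=cams.camera('wrist');prof(pts('wrist',d,sensors.observe()),'wrist')
E
```

```text
[-43.23095279  11.20399788  36.52777509] [-0.084  0.159  2.305 -1.061  0.103 -0.448]
before 88 0 
before 96 17 -108.1
before 104 26 -107.6
before 112 32 -104.4
before 120 29 -101.3
before 128 37 -96.9
before 136 26 -93.7
before 144 20 -91.5
before 152 0 
now 88 8 -91.9
now 96 14 -92.7
now 104 24 -91.9
now 112 19 -90.2
now 120 22 -90.2
now 128 25 -88.9
now 136 21 -88.0
now 144 5 -87.8
now 152 0 
wrist 88 476 -93.1
wrist 96 1148 -92.8
wrist 104 1201 -92.3
wrist 112 1279 -90.7
wrist 120 578 -89.6
wrist 128 95 -89.0
wrist 136 150 -87.3
wrist 144 144 -120.5
wrist 152 361 -123.5
```

>>> arm_command:
  moves:
    - [0, 0.004, 0, -0.003, 0]
    - [0, 0.008, 0, -0.006, 0]
    - [0, 0.016, 0, -0.012, 0]
    - [0, 0.016, 0, -0.012, 0]
    - [0, 0.016, 0, -0.012, 0]
    - [0, 0, 0, 0, 0]
    - [0, 0, 0, 0, 0]
    - [0, 0, 0, 0, 0]

```text
time: 22.05
position: [497.3, -19.7, 106.8]
tool_rot: [-3.101, 0.638, 2.978]
force: [0.9, 0.1, 0.5]
opening: 0.0
finger_force: 0.0
```

```bash
python3 - <<'E'
from h import *
s=sensors.observe();print(s['time'],s['force'],s['position'],s['joint_pos'].round(3))
O=np.array([663,-20.7,0]);y=np.radians(-9.55);ex=np.array([np.cos(y),np.sin(y),0]);ey=np.array([-np.sin(y),np.cos(y),0])
p,d=cams.camera('scene');P=pts('scene',d);Q=P.reshape(-1,3)-O;x=Q@ex;l=Q@ey;z=Q[:,2]
for z0 in (96,112,128):
    m=(abs(z-z0)<4)&(l>0)&(l<40)&(x>-125)&(x<-60);print(z0,np.median(x[m]))
for q in ['tin','garlic','spice_jar','salt_mill','mug','flat_tin']:
  r=cams.trace('scene',q)[:1]
  for r in r:
    m=r['region']&(d>0);print(q,round(r['confidence'],2),np.median(P[m],0).round())
w,dw=cams.camera('scene');cv2.imwrite('pics/m6.png',cv2.resize(w[110:260,200:380],(720,600)))
E
```

```text
22.05 [0.87681922 0.14250461 0.50261218] [497.27768221 -19.6516067  106.82245271] [-0.063  0.024  2.445 -1.194  0.107 -0.298]
96 -109.4912148756621
112 -104.22184325569398
128 -96.8870995577618
tin 0.93 [639. 151.  65.]
spice_jar 0.91 [436. 456.  80.]
salt_mill 0.54 [ 560. -381.   81.]
mug 0.72 [612. 468.  56.]
```

View pics/m6.png

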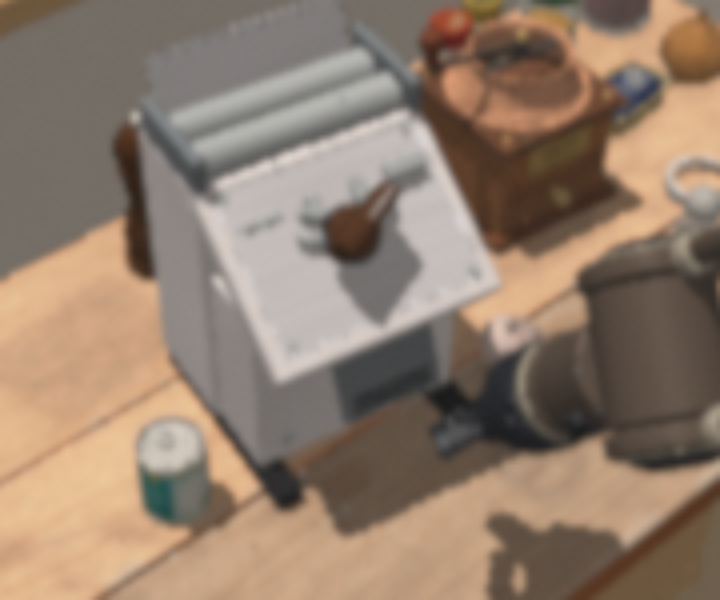

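The pointer lies toward the fat bar at (400,170), the paddle is hanging free again, and the tin and garlic are undisturbed. The tool is clear of everything, so I'm handing in.

```bash
python3 -c "
from station import bot
print(bot.job_done())"
```

```text
the job is handed in; nothing more can be done
None
```

I set the knob home in the thick notch, pushed the start paddle to its stop and let it swing back, and handed the job in at about 22 s; none of the things around the machine that I re-checked had moved, but the flat tin and garlic were not re-measured at the end.

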